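# Take the finished vial out of the dry block heater

## Task

The tall vial in the dry block heater has had its time. Slide the heater's clear cover all the way back, lift the tall vial straight up out of its deep well, and stand it upright in the grey tray, keeping it upright all the way, setting it down without dropping it and not disturbing the vials already there. Then slide the cover fully shut again to keep the block warm; the squat vial with the wide cap stays in its well.

Things in the scene. Friction and masses are not known exactly. Their poses are not given: they have to be found in the camera images.
- heater: White dry block heater, fixed; flat deck 125 mm above the table, y = +-100 mm. Origin at table height under the centre of its recess; x runs from the sloped control panel (x = -140 mm) to the rear (178 mm), z up. The recess, 108 (x) by 90 mm (y), sheer-walled, goes from the deck down to an aluminium block whose top is 72 mm above the table. Rails 8 mm high on the deck at y = +-58 mm
- well_front (a point): centre of the mouth of the block's vial well nearer the control panel, 72 mm above the table; well 26 mm in diameter, 42 mm deep (floor 30 mm above the table). The block's small wells are empty. Axes as the heater
- well_rear (a point): the same for the block's other vial well, 46 mm further along x, nearer the heater's rear
- cover (a joint): sliding clear cover of the recess: a plate 116 (x) by 104 (y) by 5 mm on the deck, its top 131 mm above the table, a black bar across its middle. Value in m: 0 = fully shut, 0.112 = all the way back, growing along the heater's +x. About 2 N slides it; it stays where left and can be pushed by its bar either way. Starts shut or up to 20 mm open
- cover_grip (a point): centre of the cover's black bar, 12 mm thick (x), 60 mm long (y), standing 14 mm up from the plate (its top 145 mm above the table, this point 138 mm); moves with the cover; axes as the heater
- sample_center (a point): the tall vial to take out: a straight cylinder 24 mm in diameter, 88 mm tall, amber glass with a black cap of the same diameter (top 22 mm), about 45 g. Point: on its axis half-way up, 44 mm above its foot; z towards its cap. Starts in either vial well, sunk 42 mm with 1 mm of play all round, its top 118 mm above the table
- squat_center (a point): the squat vial in the heater's other vial well: amber glass 24 mm in diameter, 70 mm tall including a flat black cap 36 mm wide and 10 mm thick. Point: on its axis, 35 mm above its foot. It stays there
- tray: grey plastic sample tray, 200 mm (x) by 150 mm (y) outside, walls 26 mm high and 4 mm thick, floor 4 mm above the table; fixed. Origin: centre of its underside; axes along its sides, z up
- vial_a_center (a point): a vial already standing in the tray, the same shape as the tall vial (24 mm by 88 mm); point half-way up its axis
- vial_b_center (a point): another vial already standing in the tray, the same shape as the tall vial (24 mm by 88 mm); point half-way up its axis

How it is judged:
By the outcome, as a careful person would: the job done as asked, in the order asked, and still so for the second after the job is handed in, with the robot touching nothing.
It also fails if it takes over 72 s, if anything falls off the work surface, if the arm or the gripper's body presses on something with over 40 N, if the wrist force passes 120 N, or if a joint passes its speed limit or range.

## Robot

A 7-joint arm with a two-finger parallel gripper is mounted at the origin on the work surface. World frame = base frame: x ahead of the robot, y to its left, z up, the work surface at z = 0. Lengths are in m, angles in rad, forces in N, time in s.
With the tool pointing down it reaches from about 0.35 to 0.9 m from the base axis. Payload 19.9 kg.
Tool frame: the origin (TCP) lies between the finger pads; the fingertips stand 19 mm ahead of it and the grasp point (between the pads) is the TCP; z points along the fingers, y is the direction in which the jaws open and shut (so a half turn about z gives the same grasp; the last joint's range is limited). The gripper opens to 94 mm and grips with 3 to 60 N. Pads are 16 mm wide; open, the fingers measure 119 mm over their backs; the gripper's body (75 mm by 177 mm) begins 78 mm behind the grasp point.
Start: joints at [-1.266, 0.417, -0.01, 1.614, 0.005, 1.111, -0.053], TCP at [0.212, 0.588, 0.224] pointing down, gripper open.
Joint ranges: [-2.81, 2.81], [-0.39, 2.02], [-1.27, 1.25], [0.06, 2.57], [-1.19, 4.33], [0.19, 2], [-2.82, 2.82]. Speed limits (rad/s): [1.89, 1.89, 2.39, 2.39, 3.01, 3.01, 3.01].

## Interface

Orientations are given as a 3x3 rotation matrix whose columns are the frame's x, y, z axes.
In Python, from rig import robot gives the robot as it stands. Calls block until the motion is done:
- robot.move_ptp(position, orientation): joint-space move of the TCP to a pose.
- robot.move_linear(position, velocity=0.15, frame=None, threshold=None): straight line of the TCP; frame=None keeps the orientation; velocity is the mean speed in m/s. With threshold (N) it stops when the force on the tool has changed by that much, and returns True; else False.
- robot.goto_joints(angles): joint-space move.
- robot.gripper_to(opening): finger opening in m; the grip force is fixed at half the most; returns when the fingers have stopped.
- robot.pause(seconds).
- robot.ik(position, orientation): joint angles nearest the present ones, or None.
- robot.get_state(): the state.
- robot.grab_frame(name): name is "side" or "top"; returns the picture (384x512x3 uint8, red, green, blue); there is no depth.
- robot.camera_info(name): a dict with "fx", "fy", "cx", "cy" (pixels), "rvec" (rotation vector, rad) and "tvec" (3), from world to camera coordinates, as OpenCV has them. Camera axes: x right, y down, z forward; pixel columns grow to the right and rows downward; lengths in m; the calibration is good to about 2 mm. A picture is of the moment at which its call begins. camera_info takes no time and is no camera call.
A pose or a line that the arm cannot do raises robot.PlanningError and nothing moves.
- robot.sign_off(): hands the job in, once; it reports no verdict.
The state is a dict: "time": time; "qpos": joint angles; "joint_vel": joint speeds; "effort": joint torques, N m; "ee_pos": TCP position; "tool_rot": TCP orientation; "force": force on the tool from outside, world axes, zero at the start; "moment": the same for the moment, N m; "opening": finger opening in m.
Only numpy, scipy, OpenCV 4.12 (cv2) and the standard library are available. Lean on these libraries where they do the work, as an engineer would, in place of code of your own. Each camera call takes 0.05 s, during which the arm holds its last target.

## Working session

There is one attempt and no reset: what is moved stays moved. The work goes in short steps, each a Python script; the robot and the scene stay as the last script left them, time stands still between calls to the robot, and variables do not carry over. Pictures are saved under pics/ and viewed, and the job is handed in when it is done.

```bash
mkdir -p pics; ls
python3 - <<'E'
from rig import robot
import cv2
for n in("side","top"):
    im=robot.grab_frame(n); cv2.imwrite(f"pics/{n}0.png",im[:,:,::-1]); print(n,robot.camera_info(n))
s=robot.get_state(); print(s)
E
```

```text
pics
side {'fx': 366.9861329929919, 'fy': 366.9861329929919, 'cx': 249.59484793267012, 'cy': 183.54977437657132, 'rvec': array([ 0.79632549, -2.39155515,  1.3337979 ]), 'tvec': array([0.35116951, 0.28617816, 0.45442528])}
top {'fx': 373.9264605778067, 'fy': 373.9264605778067, 'cx': 250.6478238632354, 'cy': 189.3578845652086, 'rvec': array([ 2.18084329, -2.19185707,  0.0678398 ]), 'tvec': array([-0.07831105,  0.49673145,  0.86524807])}
{'time': 0.1, 'qpos': array([-1.26547716,  0.41790564, -0.01031074,  1.61407509,  0.0047206 ,
        1.11072271, -0.0530325 ]), 'joint_vel': array([-9.95275566e-04, -1.97177144e-03, -4.56073693e-04, -9.47684399e-04,
       -3.20426169e-05, -1.57499631e-03,  6.25424081e-04]), 'effort': array([ 3.67259199e-03, -8.52593207e+01,  6.42021820e-01, -4.26704907e+01,
       -4.87385876e-02,  1.63027056e-02,  1.98169937e-05]), 'ee_pos': array([0.21234762, 0.58749375, 0.22390955]), 'tool_rot': array([[-9.40455804e-01,  3.39915881e-01, -2.73598959e-04],
       [ 3.39915976e-01,  9.40455220e-01, -1.05259691e-03],
       [-1.00486836e-04, -1.08292153e-03, -9.99999409e-01]]), 'force': array([-0.368149 , -0.1298036,  0.5225715]), 'moment': array([-0.00164549, -0.00737294, -0.0149393 ]), 'opening': 0.09392606238610236}
```

View pics/side0.png

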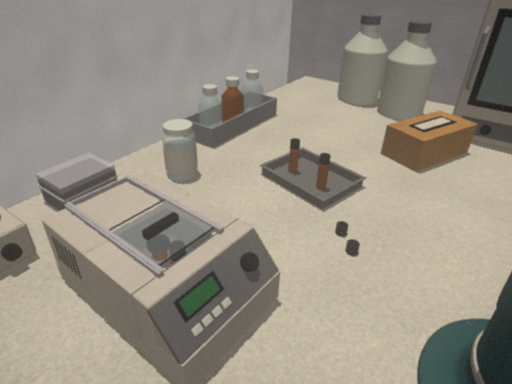

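View pics/top0.png

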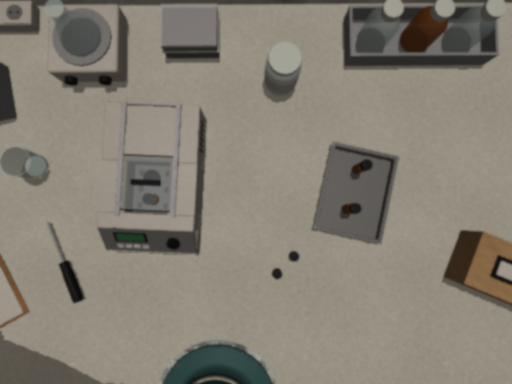

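Run:
```python
import cv2
a=cv2.imread("pics/top0.png")
cv2.imwrite("pics/t_heater.png",cv2.resize(a[95:260,90:215],None,fx=4.5,fy=3.6*1.0 if 0 else 3.6,interpolation=cv2.INTER_CUBIC) if 0 else cv2.resize(a[95:260,90:215],None,fx=3.6,fy=3.6,interpolation=cv2.INTER_CUBIC))
cv2.imwrite("pics/t_tray.png",cv2.resize(a[135:255,300:410],None,fx=5,fy=5,interpolation=cv2.INTER_CUBIC))
b=cv2.imread("pics/side0.png")
cv2.imwrite("pics/s_heater.png",cv2.resize(b[165:384,35:285],None,fx=2.7,fy=2.7,interpolation=cv2.INTER_CUBIC))
cv2.imwrite("pics/s_tray.png",cv2.resize(b[130:210,255:370],None,fx=6,fy=6,interpolation=cv2.INTER_CUBIC))
```

```text
(no output)
```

View pics/t_heater.png

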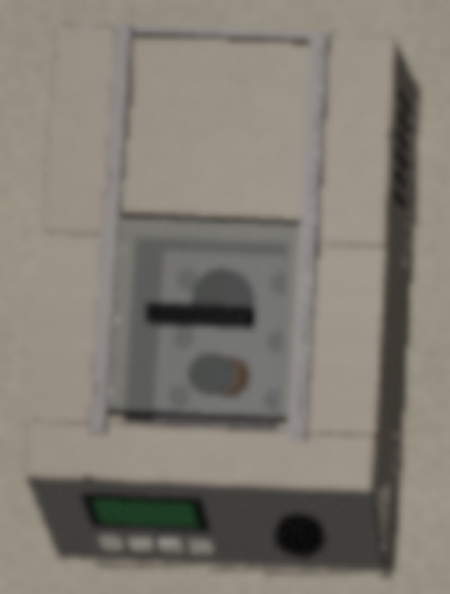

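View pics/t_tray.png

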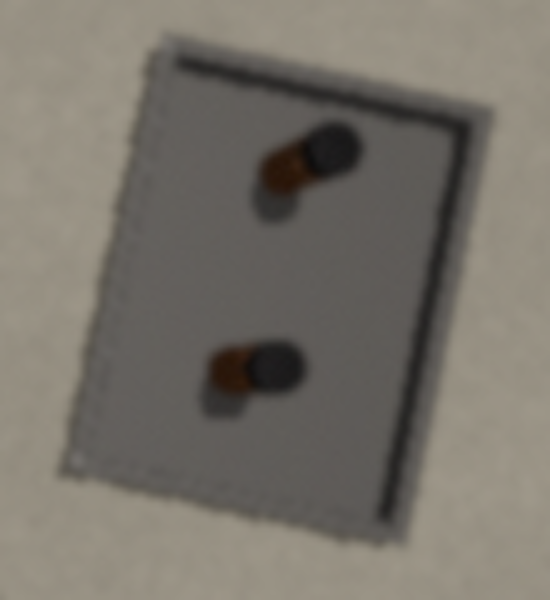

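View pics/s_heater.png

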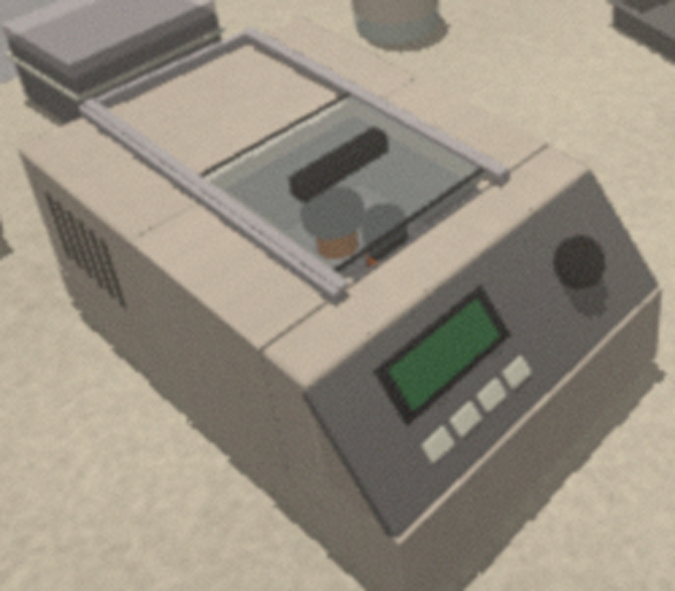

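View pics/s_tray.png

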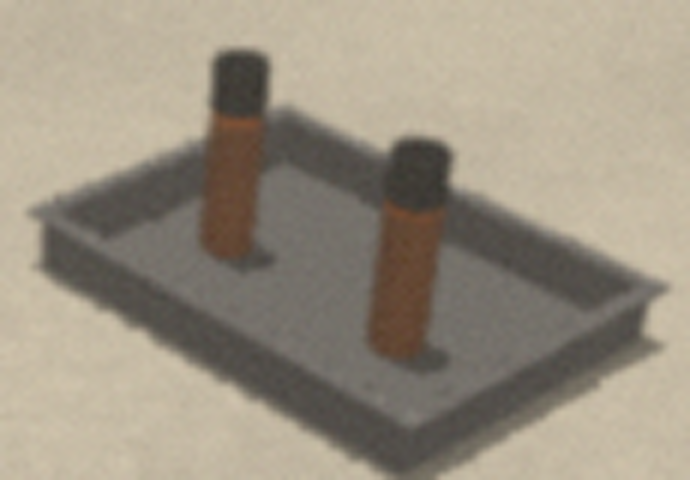

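```bash
cat > h.py <<'E'
import numpy as np,cv2
from rig import robot
CI={n:robot.camera_info(n) for n in("side","top")}
def K(n):
    c=CI[n];return np.array([[c['fx'],0,c['cx']],[0,c['fy'],c['cy']],[0,0,1.]])
def proj(n,P):
    return cv2.projectPoints(np.asarray(P,float).reshape(-1,3),CI[n]['rvec'],CI[n]['tvec'],K(n),None)[0].reshape(-1,2)
def ray(n,uv,z):
    R=cv2.Rodrigues(CI[n]['rvec'])[0];t=CI[n]['tvec'];C=-R.T@t
    d=R.T@np.linalg.inv(K(n))@np.r_[uv,1.];s=(z-C[2])/d[2];return C+s*d
def W(pose,P):
    x,y,a=pose;P=np.asarray(P,float).reshape(-1,3);c,s=np.cos(a),np.sin(a)
    return np.c_[x+c*P[:,0]-s*P[:,1],y+s*P[:,0]+c*P[:,1],P[:,2]]
def cr(p,o,s): return (np.asarray(p,float)+.5)/s-.5+np.asarray(o)
E
cat > fit.py <<'E'
from h import *
from scipy.optimize import least_squares
th=lambda p:cr(p,(90,95),3.6); tt=lambda p:cr(p,(300,135),5); sh=lambda p:cr(p,(35,165),2.7); st=lambda p:cr(p,(255,130),6)
obs=[("top",(.178,.1,.125),th((57,27))),("top",(.178,-.1,.125),th((392,40))),
("side",(.178,.1,.125),sh((20,152))),("side",(.178,-.1,.125),sh((305,18)))]
lines=[("top",.058,th((124,30))),("top",.058,th((98,430))),("top",-.058,th((318,38))),("top",-.058,th((298,435))),
("side",.058,sh((88,107))),("side",.058,sh((342,293))),("side",-.058,sh((250,38))),("side",-.058,sh((502,174)))]
def res(p,full=False):
    r=[]
    for n,P,uv in obs: r.append(proj(n,W(p,P))[0]-uv)
    for n,y,uv in lines:
        a,b=proj(n,W(p,[(-.06,y,.133),(.17,y,.133)])); d=(b-a)/np.linalg.norm(b-a); r.append([np.cross(d,uv-a)])
    return np.concatenate(r)
x0=[ray("top",th((200,315)),.125)[0],ray("top",th((200,315)),.125)[1],0]
s=least_squares(res,x0,loss='soft_l1');print("heater",s.x,np.round(res(s.x),1))
H=s.x
for n,uv,z in(("top",th((200,315)),.145),("side",sh((338,158)),.142)):
    q=ray(n,uv,z); c,si=np.cos(H[2]),np.sin(H[2]); d=q[:2]-H[:2]; print("bar in heater",n,[c*d[0]+si*d[1],-si*d[0]+c*d[1]])
obsT=[("top",(.1,.075,.026),tt((165,35))),("top",(.1,-.075,.026),tt((495,105))),("top",(-.1,-.075,.026),tt((405,546))),("top",(-.1,.075,.026),tt((60,475))),
("side",(-.1,.075,.026),st((405,432))),("side",(.1,.075,.026),st((32,212))),("side",(.1,-.075,.026),st((283,106))),("side",(-.1,-.075,.026),st((665,287)))]
def resT(p): return np.concatenate([proj(n,W(p,P))[0]-uv for n,P,uv in obsT])
q=ray("top",tt((275,290)),.026)
s=least_squares(resT,[q[0],q[1],0]);print("tray",s.x,np.round(resT(s.x),1));T=s.x
for nm,a,b in(("a",tt((332,147)),st((241,60))),("b",tt((276,367)),st((420,148)))):
    for n,uv in(("top",a),("side",b)):
        q=ray(n,uv,.092);c,si=np.cos(T[2]),np.sin(T[2]); d=q[:2]-T[:2]; print("vial",nm,n,q,"tray",[c*d[0]+si*d[1],-si*d[0]+c*d[1]])
np.savez("fit.npz",H=H,T=T)
def poly(im,n,p,P,col,closed=True):
    cv2.polylines(im,[np.round(proj(n,W(p,P))*16).astype(int)],closed,col,1,cv2.LINE_AA,4)
for n in("top","side"):
    im=cv2.imread(f"pics/{n}0.png"); 
    R=lambda x0,x1,y0,y1,z:[(x0,y0,z),(x1,y0,z),(x1,y1,z),(x0,y1,z)]
    poly(im,n,H,R(-.054,.054,-.045,.045,.125),(0,255,0)); poly(im,n,H,R(-.09,.178,-.1,.1,.125),(0,255,0))
    poly(im,n,H,R(-.006,.006,-.03,.03,.145),(0,0,255));poly(im,n,H,[(-.14,-.1,0),(-.14,.1,0)],(255,255,0),False)
    poly(im,n,T,R(-.1,.1,-.075,.075,.026),(0,255,0))
    for x in(-.023,.023): poly(im,n,H,[(x+.013*np.cos(t),.013*np.sin(t),.072) for t in np.arange(0,6.28,.3)],(255,0,255))
    cv2.imwrite(f"pics/{n}_ov.png",cv2.resize(im[90:270,60:420],None,fx=2.2,fy=2.2,interpolation=cv2.INTER_CUBIC) if n=="top" else cv2.resize(im[120:384,30:380],None,fx=2.2,fy=2.2,interpolation=cv2.INTER_CUBIC))
E
python3 fit.py
```

```text
heater [ 0.48973768  0.13372442 -0.04866775] [-1.   0.9  1.   1.3 -0.9 -1.2 -0.7 -0.7  1.   1.3 -0.8 -0.   0.1  0.
 -2.9 -1.6]
bar in heater top [np.float64(0.013915252723794689), np.float64(-0.00172859447655309)]
bar in heater side [np.float64(0.013892197223504469), np.float64(0.0003294564639794872)]
tray [ 0.48716524 -0.32529456 -0.23156913] [ 0.6  2.3 -2.6  2.5 -2.  -1.9  3.4 -2.3  0.7 -1.6  1.5  0.2  0.1  1.2
 -2.1  0.2]
vial a top [ 0.54497761 -0.33061125  0.092     ] tray [np.float64(0.05748942608924774), np.float64(0.008093454844822413)]
vial a side [ 0.54457412 -0.3333102   0.092     ] tray [np.float64(0.05771612219464986), np.float64(0.0053739476195231615)]
vial b top [ 0.45013061 -0.30423484  0.092     ] tray [np.float64(-0.04087938776078726), np.float64(0.0119979482772878)]
vial b side [ 0.45065052 -0.30759388  0.092     ] tray [np.float64(-0.039602443118878644), np.float64(0.00884789061711306)]fit.py:12: DeprecationWarning: Arrays of 2-dimensional vectors are deprecated. Use arrays of 3-dimensional vectors instead. (deprecated in NumPy 2.0)
  a,b=proj(n,W(p,[(-.06,y,.133),(.17,y,.133)])); d=(b-a)/np.linalg.norm(b-a); r.append([np.cross(d,uv-a)])
```

View pics/top_ov.png

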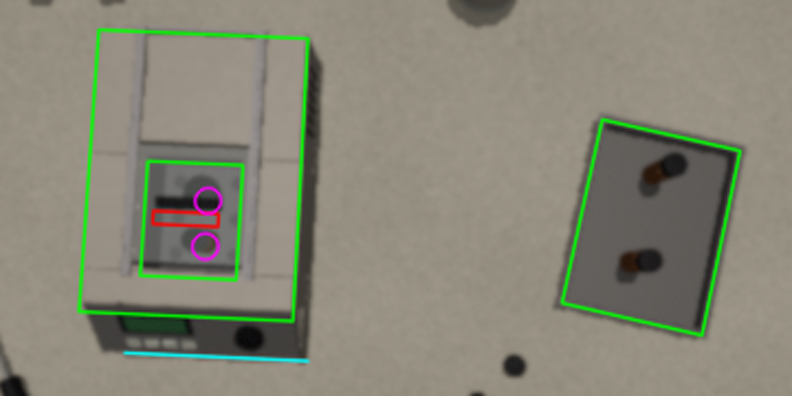

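View pics/side_ov.png

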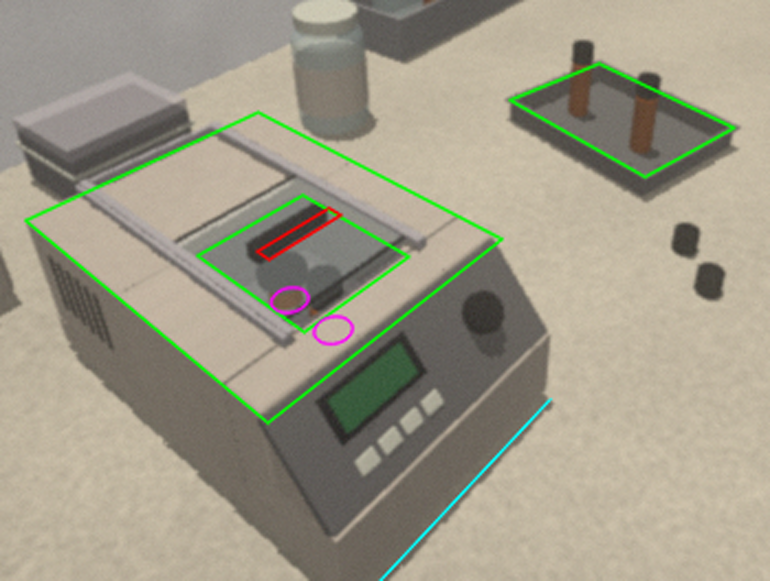

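```bash
cat > q.py <<'E'
from h import *
z=np.load("fit.npz");H=z['H'];T=z['T']
def loc(q,p=H):
    c,s=np.cos(p[2]),np.sin(p[2]);d=np.asarray(q)[:2]-p[:2];return np.round([c*d[0]+s*d[1],-s*d[0]+c*d[1]],4)
E
python3 - <<'E'
from q import *
th=lambda p:cr(p,(90,95),3.6);sh=lambda p:cr(p,(35,165),2.7)
for nm,n,uv,zz in [("cover rear","top",th((210,215)),.131),("cover rear","side",sh((275,135)),.131),("line front","top",th((205,415)),.131),("line front","side",sh((410,220)),.131),
 ("line front@125","top",th((205,415)),.125),("line front@125","side",sh((410,220)),.125),
 ("tall top","top",th((207,374)),.118),("tall top","side",sh((384,222)),.118),("squat top","top",th((222,295)),.1),("squat top","side",sh((333,212)),.1),
 ("recess rear@125","top",th((215,238)),.125),("bar L","top",th((146,312)),.145),("bar R","top",th((253,318)),.145)]:
    q=ray(n,uv,zz);print(nm,n,q.round(4),loc(q))
E
```

```text
cover rear top [0.5623 0.1304 0.131 ] [0.0726 0.0002]
cover rear side [0.56   0.1321 0.131 ] [0.0702 0.0018]
line front top [0.4478 0.1317 0.131 ] [-0.0418 -0.004 ]
line front side [0.4469 0.1372 0.131 ] [-0.043   0.0014]
line front@125 top [0.4478 0.1334 0.125 ] [-0.0418 -0.0024]
line front@125 side [0.452  0.1326 0.125 ] [-0.0376 -0.003 ]
tall top top [0.4716 0.1345 0.118 ] [-0.0181 -0.0001]
tall top side [0.4679 0.1368 0.118 ] [-0.022  0.002]
squat top top [0.5193 0.1313 0.1   ] [ 0.0297 -0.001 ]
squat top side [0.5127 0.1352 0.1   ] [0.0229 0.0026]
recess rear@125 top [0.5498 0.129  0.125 ] [ 0.0603 -0.0018]
bar L top [0.5054 0.1616 0.145 ] [0.0143 0.0286]
bar R top [0.5017 0.1016 0.145 ] [ 0.0135 -0.0315]
```

```bash
cat >> q.py <<'E'
c,s=np.cos(H[2]),np.sin(H[2])
R=np.array([[-c,-s,0],[-s,c,0],[0,0,-1.]])
def hp(x,y,z): return W(H,(x,y,z))[0]
def st(m=""):
    S=robot.get_state();print(m,"t",round(S['time'],2),"loc",loc(S['ee_pos']),"z",S['ee_pos'][2].round(4),"F",S['force'].round(1),"op",round(S['opening'],4))
def snap(n,f):
    im=robot.grab_frame(n)[:,:,::-1].copy();cv2.imwrite(f,im);return im
E
python3 - <<'E'
from q import *
print(np.linalg.det(R),R@R.T)
robot.gripper_to(0.0)
robot.move_ptp(hp(-.011,-.001,.19),R);st()
robot.move_linear(hp(-.011,-.001,.155),.08,threshold=8);st("down")
print(robot.move_linear(hp(.080,-.001,.155),.06,threshold=12));st("push")
print(robot.move_linear(hp(.108,-.001,.155),.025,threshold=8));st("end")
snap("top","pics/t1.png");snap("side","pics/s1.png")
E
```

```text
0.9999999999999999 [[1.00000000e+00 3.21849502e-18 0.00000000e+00]
 [3.21849502e-18 1.00000000e+00 0.00000000e+00]
 [0.00000000e+00 0.00000000e+00 1.00000000e+00]]
 t 3.42 loc [-0.0111 -0.0001] z 0.19 F [0.2 1.8 0.5] op 0.0005
down t 4.02 loc [-0.0109 -0.001 ] z 0.155 F [-0.4 -0.1  0.4] op 0.0007
False
push t 5.68 loc [ 0.08   -0.0011] z 0.1551 F [-1.  -0.3  0. ] op 0.0007
True
end t 6.52 loc [ 0.1016 -0.001 ] z 0.1545 F [0.6 0.3 0.3] op 0.0007
```

Run:
```python
from q import *
st()
robot.move_linear(hp(.090,-.001,.155),.1)
robot.move_linear(hp(.080,-.001,.22),.2)
robot.move_ptp(hp(-.023,.2,.30),R);st()
snap("top","pics/t1.png");snap("side","pics/s1.png")
a=cv2.imread("pics/t1.png");b=cv2.imread("pics/s1.png")
cv2.imwrite("pics/t1c.png",cv2.resize(a[95:260,90:215],None,fx=3.6,fy=3.6,interpolation=cv2.INTER_CUBIC))
cv2.imwrite("pics/s1c.png",cv2.resize(b[165:384,35:285],None,fx=2.7,fy=2.7,interpolation=cv2.INTER_CUBIC))
```

```text
t 6.62 loc [ 0.1016 -0.0011] z 0.1544 F [ 0.2  0.7 -1.1] op 0.0006
 t 8.3 loc [-0.0222  0.1985] z 0.2991 F [0.5 0.1 0.8] op 0.0005
```

View pics/t1c.png

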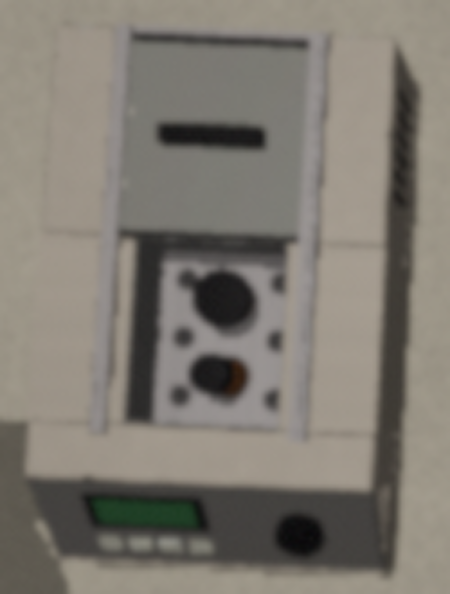

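View pics/s1c.png

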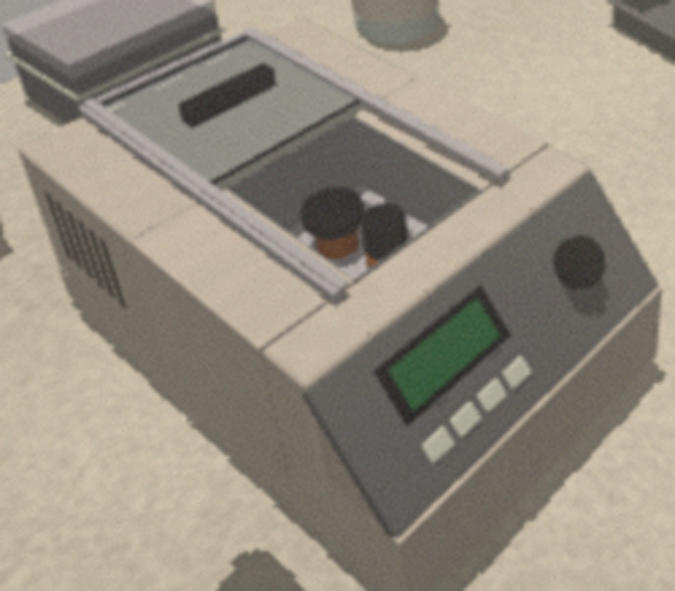

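Run:
```python
import cv2
a=cv2.imread("pics/t1.png");b=cv2.imread("pics/s1.png")
x=cv2.resize(a[155:215,120:175],None,fx=10,fy=10,interpolation=cv2.INTER_CUBIC)
y=cv2.resize(b[215:275,135:205],None,fx=10,fy=10,interpolation=cv2.INTER_CUBIC)
cv2.imwrite("pics/t1z.png",cv2.convertScaleAbs(x,alpha=1.8));cv2.imwrite("pics/s1z.png",cv2.convertScaleAbs(y,alpha=1.8))
```

```text
(no output)
```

View pics/t1z.png

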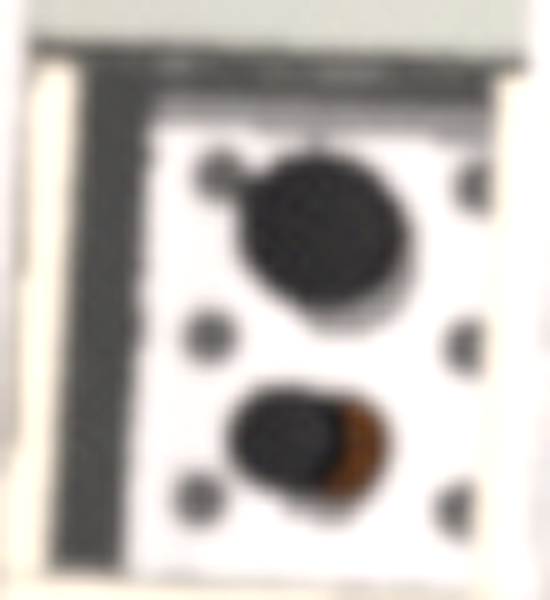

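View pics/s1z.png

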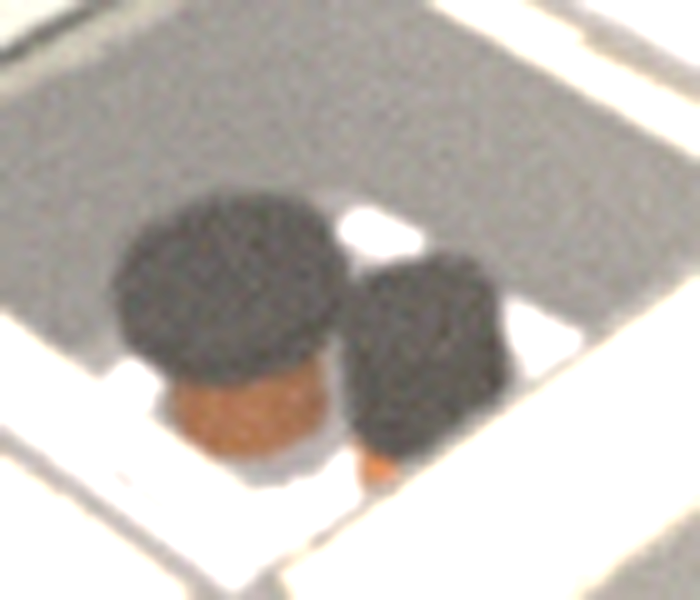

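```bash
cat > capfit.py <<'E'
from q import *
from scipy.optimize import minimize
S=8
def mask(n,x,y,r,z0,z1,box):
    t=np.linspace(0,2*np.pi,60);P=np.r_[np.c_[x+r*np.cos(t),y+r*np.sin(t),0*t+z0],np.c_[x+r*np.cos(t),y+r*np.sin(t),0*t+z1]]
    uv=(proj(n,P)-np.array(box[:2])+.5)*S-.5
    h=cv2.convexHull(uv.astype(np.float32))
    m=np.zeros(((box[3]-box[1])*S,(box[2]-box[0])*S),np.uint8);cv2.fillConvexPoly(m,np.round(h*16).astype(np.int32),255,shift=4)
    return cv2.resize(m,None,fx=1/S,fy=1/S,interpolation=cv2.INTER_AREA)/255.
def dark(im,box):
    c=im[box[1]:box[3],box[0]:box[2]].astype(float)
    return c.max(axis=2)  # amber has R high
E
python3 - <<'E'
from capfit import *
for n,f,box,bs in(("top","pics/t1.png",(141,192,160,206),None),("side","pics/s1.png",(170,240,187,260),None)):
    im=cv2.imread(f);d=dark(im,box)
    best=[]
    for dx in np.arange(-.032,-.012,.0005):
        for dy in np.arange(-.008,.009,.0005):
            x,y,_=hp(dx,dy,0)
            m=mask(n,x,y,.012,.096,.118,box)
            # linear regression of intensity on mask: correlation
            cc=np.corrcoef(m.ravel(),np.minimum(d,90).ravel())[0,1]
            best.append((cc,dx,dy))
    best.sort();print(n,np.round(best[:3],4), "minmax",d.min(),d.max())
E
```

```text
top [[-0.9166 -0.019  -0.0035]
 [-0.9164 -0.0185 -0.0035]
 [-0.9132 -0.019  -0.004 ]] minmax 19.0 151.0
side [[-0.7572 -0.0125 -0.003 ]
 [-0.7546 -0.0125 -0.0025]
 [-0.7526 -0.013  -0.0025]] minmax 50.0 202.0
```

Run:
```python
from capfit import *
th=lambda p:cr(p,(90,95),3.6);sh=lambda p:cr(p,(35,165),2.7)
for n,uv,z in[("top",th((212,136)),.145),("side",sh((230,95)),.138),("top",th((126,422)),.125),("top",th((132,237)),.125)]:print(n,loc(ray(n,uv,z)))
for n,f,o,w in(("top","pics/t1.png",(120,155),(55,60)),("side","pics/s1.png",(135,215),(70,60))):
    im=cv2.imread(f)[o[1]:o[1]+w[1],o[0]:o[0]+w[0]];im=cv2.convertScaleAbs(cv2.resize(im,None,fx=10,fy=10,interpolation=cv2.INTER_CUBIC),alpha=1.8)
    t=np.linspace(0,2*np.pi,50)
    for (lx,ly,r,z,col) in[(-.0193,-.003,.012,.118,(0,255,0)),(-.0193,-.003,.012,.096,(0,255,255)),(.0267,-.003,.018,.1,(0,255,0)),(.0267,-.003,.018,.09,(0,255,255)),(-.0193,-.003,.013,.072,(255,0,255)),(.0267,-.003,.013,.072,(255,0,255))]:
        P=W(H,np.c_[lx+r*np.cos(t),ly+r*np.sin(t),0*t+z]);uv=(proj(n,P)-o+.5)*10-.5
        cv2.polylines(im,[uv.round().astype(int)],True,col,1,cv2.LINE_AA)
    D=.0035;P=W(H,[(-.054+D,-.045-.003,.125),(.054+D,-.048,.125),(.054+D,.042,.125),(-.054+D,.042,.125)]);uv=(proj(n,P)-o+.5)*10-.5
    cv2.polylines(im,[uv.round().astype(int)],True,(0,0,255),1,cv2.LINE_AA)
    cv2.imwrite(f"pics/{n}_capov.png",im)
```

```text
top [ 0.1155 -0.0022]
side [ 1.15e-01 -1.00e-04]
top [-0.0478  0.0426]
top [0.0588 0.0462]
```

View pics/top_capov.png

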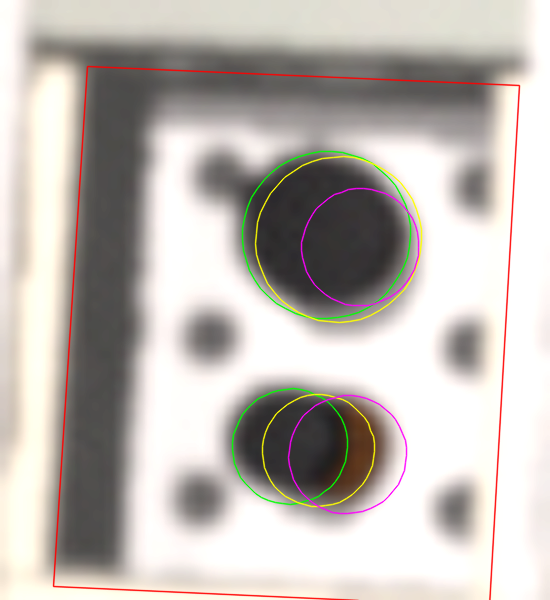

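View pics/side_capov.png

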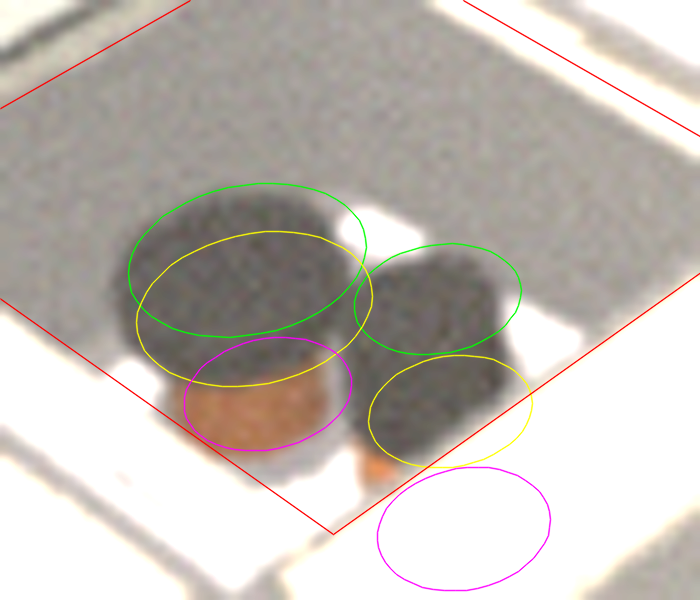

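Run:
```python
from q import *
x,y=-.0190,-.0012
robot.gripper_to(.048)
robot.move_ptp(hp(x,y,.20),R);st("above")
robot.move_linear(hp(x,y,.15),.12)
robot.pause(.1);st()
print(robot.move_linear(hp(x,y,.100),.05,threshold=6));robot.pause(.1);st("down")
snap("top","pics/t2.png");snap("side","pics/s2.png")
robot.gripper_to(.030);robot.pause(.1);st("30")
robot.gripper_to(.026);robot.pause(.1);st("26")
```

```text
above t 10.18 loc [-0.0185  0.0002] z 0.2007 F [0.6 1.  0.4] op 0.0481
 t 10.84 loc [-0.0185 -0.0008] z 0.1509 F [ 0.8 -0.2 -0.1] op 0.048
False
down t 12.09 loc [-0.0188 -0.0011] z 0.1003 F [-0.4  0.5 -0.9] op 0.0482
30 t 12.79 loc [-0.019  -0.0012] z 0.1 F [-0.3 -0.7 -0.9] op 0.0304
26 t 13.2 loc [-0.019  -0.0012] z 0.1 F [-0.1  0.2 -0.4] op 0.0259
```

Run:
```python
from q import *
robot.gripper_to(.018);robot.pause(.2);st("grip")
S=robot.get_state();print(S['moment'].round(3))
```

```text
grip t 13.62 loc [-0.019  -0.0009] z 0.1 F [ 0.1  6.1 -3.2] op 0.0233
[ 1.404 -0.047 -0.032]
```

View pics/t2.png

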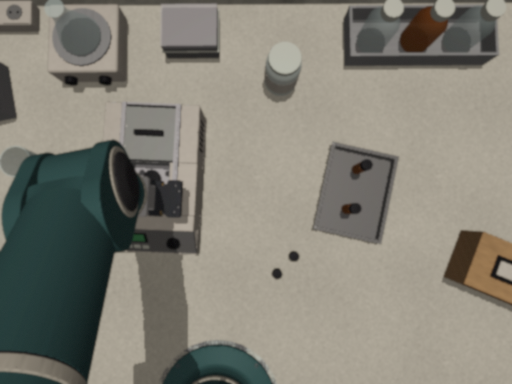

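View pics/s2.png

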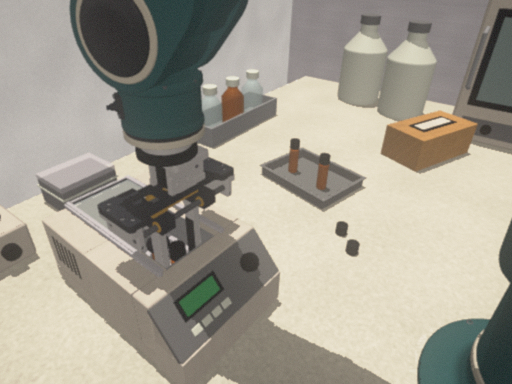

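Run:
```python
from q import *
y=-.0012
for i in range(5):
    F=robot.get_state()['force']
    if abs(F[1])<1.5: break
    y+=.0004*np.sign(F[1]);robot.move_linear(hp(-.019,y,.100),.01);robot.pause(.15);st(str(y))
S=robot.get_state();print(S['moment'].round(3))
```

```text
-0.0007999999999999999 t 14.03 loc [-0.019  -0.0008] z 0.1 F [ 0.3  3.3 -2.2] op 0.0233
-0.0003999999999999999 t 14.43 loc [-0.019  -0.0006] z 0.1 F [ 0.5  0.8 -0.9] op 0.0234
[ 0.039  0.019 -0.005]
```

Run:
```python
from q import *
print(robot.move_linear(hp(-.019,-.0004,.115),.03,threshold=8));st("15")
print(robot.move_linear(hp(-.019,-.0004,.160),.06,threshold=8));st("60")
print(robot.move_linear(hp(-.019,-.0004,.260),.12));robot.pause(.1);st("up")
snap("top","pics/t3.png");snap("side","pics/s3.png")
```

```text
False
15 t 15.07 loc [-0.019  -0.0004] z 0.115 F [ 0.5 -0.1 -0.6] op 0.0237
False
60 t 15.97 loc [-0.0192 -0.0004] z 0.1597 F [-0.4  0.1 -0.8] op 0.0234
False
up t 17.06 loc [-0.0193 -0.0005] z 0.2593 F [ 1.   0.2 -0.6] op 0.0234
```

View pics/s3.png

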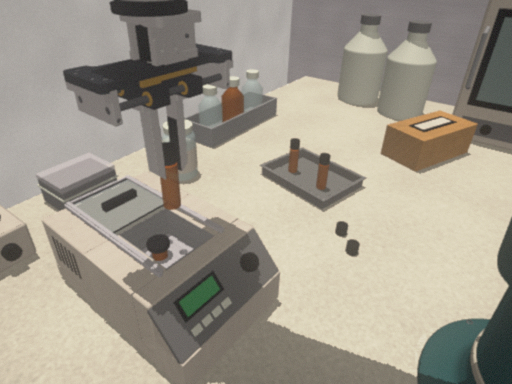

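Run:
```python
from q import *
p=W(T,(.010,-.038,0))[0];print(p)
p[2]=.26;robot.move_linear(p,.18);st()
p[2]=.10;robot.move_linear(p,.12);robot.pause(.1);st()
snap("top","pics/t4.png");snap("side","pics/s4.png")
```

```text
[ 0.48817712 -0.36457529  0.        ]
 t 20.08 loc [ 0.0228 -0.4973] z 0.2601 F [-0.2  0.  -0.8] op 0.0236
 t 21.67 loc [ 0.0229 -0.4979] z 0.1005 F [ 0.2 -0.  -1. ] op 0.0232
```

View pics/s4.png

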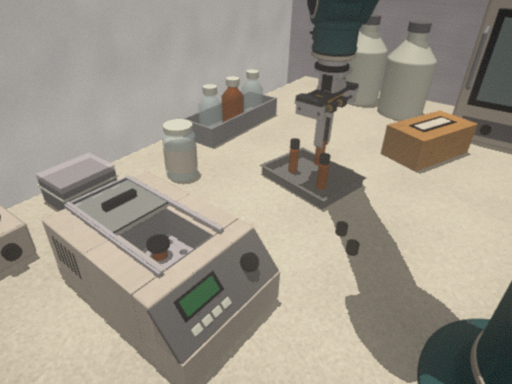

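View pics/t4.png

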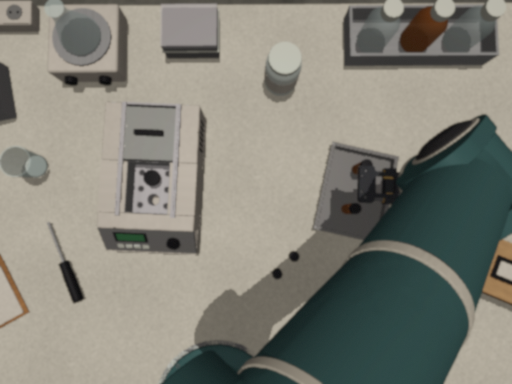

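Run:
```python
from q import *
p=W(T,(.010,-.038,0))[0]
p[2]=.080;robot.move_linear(p,.06)
p[2]=.069;print(robot.move_linear(p,.012,threshold=2.5));robot.pause(.15);st("touch")
```

```text
True
touch t 22.99 loc [ 0.0228 -0.4975] z 0.0737 F [0.3 2.2 7.1] op 0.0235
```

Run:
```python
from q import *
p=W(T,(.010,-.038,0))[0]
p[2]=.0739;robot.move_linear(p,.01);robot.pause(.15);st("adj")
robot.gripper_to(.028);st();robot.gripper_to(.046);robot.pause(.15);st("open")
p[2]=.13;robot.move_linear(p,.06)
p[2]=.24;robot.move_linear(p,.15)
robot.gripper_to(0)
robot.move_linear(hp(.140,-.001,.24),.2);st("rear")
snap("top","pics/t5.png");snap("side","pics/s5.png")
```

```text
adj t 23.39 loc [ 0.0226 -0.4978] z 0.0738 F [ 0.1 -0.5  0.1] op 0.0238
 t 23.71 loc [ 0.0227 -0.4978] z 0.0739 F [0.1 0.1 0.2] op 0.0275
open t 24.36 loc [ 0.0227 -0.4978] z 0.0739 F [ 0.3  0.1 -0.3] op 0.0459
rear t 29.84 loc [ 0.14   -0.0017] z 0.2401 F [0.  0.3 0.3] op 0.0008
```

View pics/s5.png

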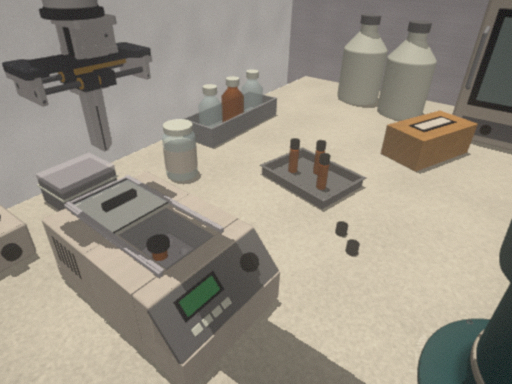

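View pics/t5.png

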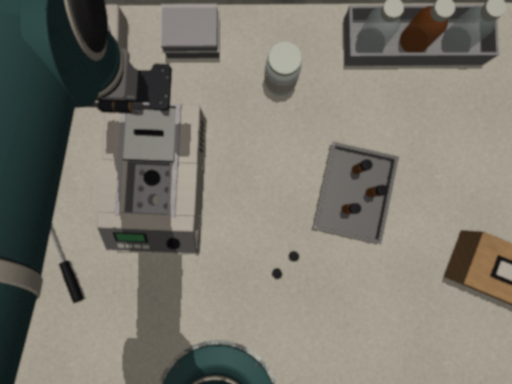

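Run:
```python
from q import *
robot.move_linear(hp(.140,-.001,.18),.15)
print(robot.move_linear(hp(.140,-.001,.155),.06,threshold=8))
print(robot.move_linear(hp(.034,-.001,.155),.07,threshold=12));st("push")
print(robot.move_linear(hp(.008,-.001,.155),.025,threshold=8));robot.pause(.1);st("end")
robot.move_linear(hp(.032,-.001,.155),.1)
robot.move_linear(hp(.042,-.001,.25),.2)
robot.move_linear(hp(.042,.22,.30),.2);st()
snap("top","pics/t6.png");snap("side","pics/s6.png")
a=cv2.imread("pics/t6.png");b=cv2.imread("pics/s6.png")
cv2.imwrite("pics/t6c.png",cv2.resize(a[95:260,90:215],None,fx=3.6,fy=3.6,interpolation=cv2.INTER_CUBIC))
cv2.imwrite("pics/s6c.png",cv2.resize(b[165:384,35:285],None,fx=2.7,fy=2.7,interpolation=cv2.INTER_CUBIC))
```

```text
False
False
push t 32.73 loc [ 0.034  -0.0009] z 0.1548 F [ 0.1 -0.3  0.2] op 0.0007
True
end t 33.47 loc [ 0.0206 -0.001 ] z 0.1552 F [4.5 0.3 3.4] op 0.0005
 t 35.64 loc [0.0423 0.2188] z 0.2998 F [ 0.4 -0.1 -0.4] op 0.0007
```

View pics/t6c.png

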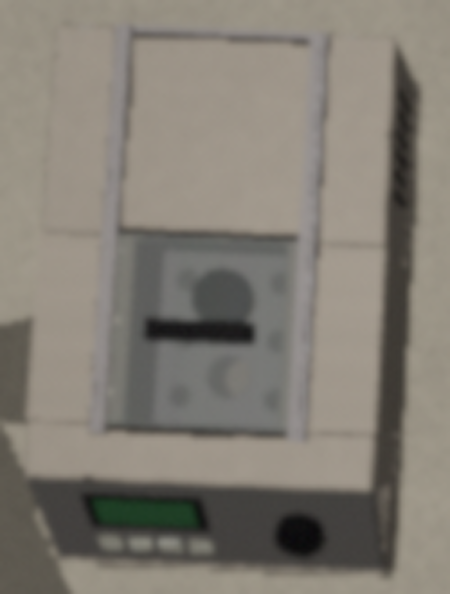

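View pics/s6c.png

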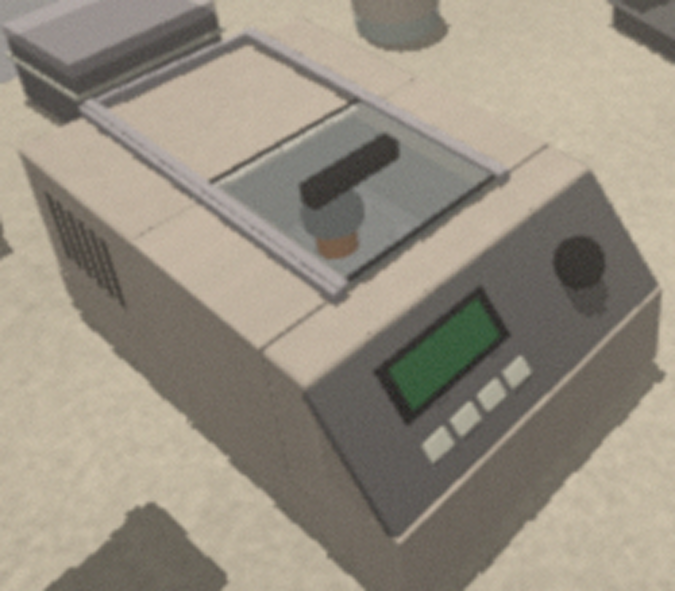

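View pics/s6.png

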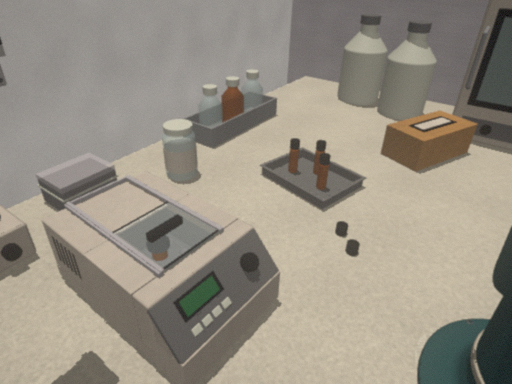

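Run:
```python
from q import *
th=lambda p:cr(p,(90,95),3.6)
print(loc(ray("top",th((200,330)),.145)),loc(ray("top",th((212,136)),.145)))
robot.move_linear(hp(.042,-.001,.25),.2)
robot.move_linear(hp(.034,-.001,.155),.12)
print(robot.move_linear(hp(.026,-.001,.155),.04,threshold=8));st()
print(robot.move_linear(hp(.012,-.001,.155),.02,threshold=15));st("end");robot.pause(.1);st("end")
robot.move_linear(hp(.034,-.001,.155),.1)
robot.move_linear(hp(.042,-.001,.25),.2)
robot.move_linear(hp(.042,.22,.30),.2);st()
snap("top","pics/t7.png");snap("side","pics/s7.png")
for n,k in(("t","top"),("s","side")):
    a=cv2.imread(f"pics/{n}6.png",0);b=cv2.imread(f"pics/{n}7.png",0)
    sl=(slice(150,220),slice(120,180)) if n=="t" else (slice(190,280),slice(90,225))
    print(k,cv2.phaseCorrelate(np.float32(a[sl]),np.float32(b[sl])),cv2.absdiff(a[sl],b[sl]).max())
a=cv2.imread("pics/t7.png");cv2.imwrite("pics/t7c.png",cv2.resize(a[95:260,90:215],None,fx=3.6,fy=3.6,interpolation=cv2.INTER_CUBIC))
b=cv2.imread("pics/t7.png");cv2.imwrite("pics/t7t.png",cv2.resize(b[135:255,300:410],None,fx=5,fy=5,interpolation=cv2.INTER_CUBIC))
```

```text
[ 0.0055 -0.0023] [ 0.1155 -0.0022]
False
 t 38.32 loc [ 0.0259 -0.0008] z 0.1553 F [ 0.4 -0.3  0.1] op 0.0008
True
end t 38.76 loc [ 0.0205 -0.0011] z 0.1552 F [ 4.2 -0.2  1. ] op 0.0009
end t 38.86 loc [ 0.0206 -0.0011] z 0.1552 F [4.1 0.4 2. ] op 0.0004
 t 41.06 loc [0.0422 0.2189] z 0.2999 F [0.2 0.  0.6] op 0.0006
top ((0.029342438255429926, -0.038750443960935854), 0.9703730996008273) 3
side ((0.5467459442838845, -0.01047473047803038), 1.0364755208207748) 10
```

View pics/t7c.png

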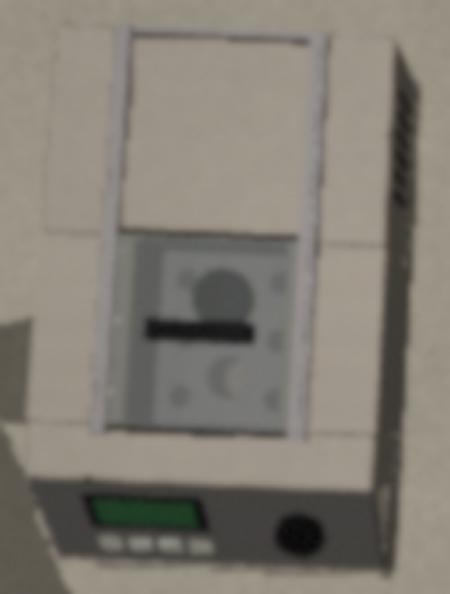

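View pics/t7t.png

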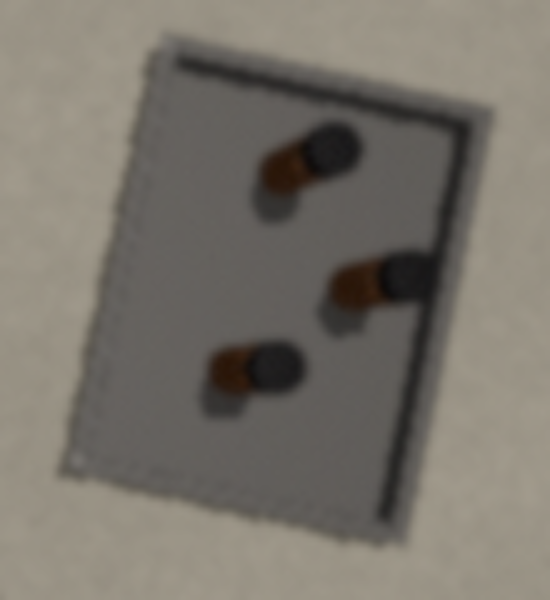

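```bash
python3 -c "
from rig import robot
print(robot.sign_off(), robot.get_state()['time'])"
```

```text
the job is handed in; nothing more can be done
the job is handed in; nothing more can be done
```

The job is done and handed in, at about 41 s on the robot's clock. I slid the cover back to its stop and lifted the tall vial straight out of the front well. It was set down in the grey tray when the force reading showed contact, and then I pushed the cover shut.

- **Vial and tray:** In the last pictures the tall vial stands upright in the tray. The two vials already there look unmoved by eye, and the squat vial is still in the rear well.
- **Cover shut:** I pushed it shut twice and it stopped hard at the same place both times, within 0.1 mm, with the gripper clear afterwards.
- **Disagreement on travel:** The cover's measured travel came out at about 109–110 mm, not 112 mm. I put this down to pixel error and an uncertain fingertip width.
- **Disagreement on heater position:** My first image fit of the heater was about 3.5 mm off along x. I corrected for that with the cover's rear stop and a second look at the vial.
- **Grasp:** On gripping, the vial pushed sideways on the tool with about 6 N. I shifted the gripper until that fell below 1 N before lifting.

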